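# Lean a drawer front up to dry and block its foot

### The arm

A 6-joint arm with a two-finger parallel gripper is mounted at the origin on the work surface. World frame = base frame: x ahead of the robot, y to its left, z up, the work surface at z = 0. Lengths are in m, angles in degrees, forces in N, time in s.
With the tool pointing down it reaches from about 0.35 to 0.875 m from the base axis. Payload 4.2 kg.
Tool frame: the origin (TCP) lies where the fingers leave the gripper's body, on its centre line; the fingertips stand 70 mm ahead of it and the grasp point (between the pads) lies 51 mm ahead of it; z points along the fingers, y is the direction in which the jaws open and shut (so a half turn about z gives the same grasp; the last joint's range is limited). The gripper opens to 87 mm and grips with 3 to 60 N. Pads are 19 mm wide; open, the fingers measure 117 mm over their backs; the gripper's body (75 mm by 190 mm) begins 51 mm behind the grasp point.
Start: joints at [89.53, 22.042, 0.453, 0, -68.411, -14.817], TCP at [0.165, 0.603, 0.292] pointing down, gripper open.
Joint ranges: [-179.83, 179.83], [-69.29, 118.12], [-61.27, 80.66], [-181.25, 117.63], [-171.15, -9.14], [-177.46, 177.46]. Speed limits (degrees/s): [159.86, 159.86, 180, 180, 180, 180].

### API

Orientations are given as a 3x3 rotation matrix whose columns are the frame's x, y, z axes.
In Python, from station import sense, capture, camera_model, finish_job gives the robot as it stands.
- The arm moves only by the shell command python3 -m inch 'ROWS'. ROWS is JSON, a list of rows, each an object with "hand": the closure, from 0 (fully open) to 1 (shut); "slide": the shift along the world's x, y, z in cm, a list of three; "yaw": the turn about the world's z in rad. A call has 1 to 10 rows; each row is the pose to reach, as a shift and turn from the pose commanded when the call began; what a row does not reach only later rows make up. A row lasts 1/8 s, in which the tool goes at most 62.5 mm and 10.7 degrees, less where a joint would pass 70% of its speed; a pose out of reach is approached as far as the arm can. A call with a gripper value outside its range is refused whole. The fingers move at their own pace and stop on an object; the grip force is fixed at half the most. Time passes only in rows, so rows that repeat a pose let the fingers close. It gives the time, the measured TCP pose, the force and the opening at its end, in the units of the state.
- sense(): the state, without advancing time (a new reading comes with each control period).
- capture(name): name is "side" or "top"; returns the picture (384x512x3 uint8, blue, green, red); there is no depth.
- camera_model(name): a dict with "mtx" (3x3 intrinsics, pixels), "k1" (the pictures are not rectified: a ray, as slopes to the right and down, at radius r is drawn at 1 + k1 r^2 times it, then the intrinsics apply), "xyz" and "orientation" of the camera in the world. Camera axes: x right, y up, looking along -z (the intrinsics and any distortion apply to the point x, -y, -z); pixel columns grow to the right and rows downward; lengths in m; the calibration is good to about 2 mm. A picture is of the moment at which its call begins. camera_model takes no time and is no camera call.
- finish_job(): hands the job in, once; it reports no verdict.
The state is a dict: "time_s": time; "joints": joint angles; "joint_velocities": joint speeds; "effort": joint torques, N m; "tcp_pos": TCP position; "ee_rot": TCP orientation; "wrist_force": force on the tool from outside, world axes, zero at the start; "moment": the same for the moment, N m; "gripper_width": opening from 0.0 (shut) to 1.0 (fully open).
Only numpy, scipy, OpenCV 4.12 (cv2) and the standard library are available. Lean on these libraries where they do the work, as an engineer would, in place of code of your own. Each camera call takes 0.05 s, during which the arm holds its last target. There are 200 camera calls.

### The job

Take the drawer front out of the wooden rack and lean it against the front of the grey toolbox to dry: lower edge on the middle of the rubber mat and parallel to the toolbox, framed face outwards, tilted back about 20 degrees from upright. Let go of it, then set the steel weight on the mat with its long side up against the middle of the drawer front's lower edge, so that the foot cannot slip. Do not drop the drawer front flat or knock over or shove the jar.

Things in the scene. Friction and masses are not known exactly. Their poses are not given: they have to be found in the camera images.
- panel: Loose drawer front of pale wood, 180 mm wide (its y), 150 mm tall (its z), 16 mm thick (its x), about 0.24 kg. Origin: centre of the underside (lower edge). Its front, towards -x, has a frame 28 mm wide raised 5 mm round a sunken field (at the rim it is the full 16 mm thick); its back, +x, is plain. It starts upright in the middle slot of the rack, lower edge 10 mm above the table.
- panel_foot (a point): Middle of the drawer front's lower front edge, 8 mm from its origin towards -x; axes as panel.
- rack: Fixed wooden rack, 110 x 210 mm, 46 mm high, with three parallel slots along its y, each 21 mm wide and 36 mm deep with its floor 10 mm above the table; the outer two are empty. Origin: centre of the underside, below the middle slot.
- toolbox: Fixed grey steel toolbox, 140 mm (x) by 280 mm (y), 90 mm high. Origin: centre of the underside. Its front is the flat face towards its -x, 70 mm from the origin; the mat lies before it. A flat carrying handle lies on the lid, to 7 mm above it (look only).
- mat: Fixed black rubber mat, 150 mm (x) by 250 mm (y), 3 mm thick, flat standing on the table near the weight. Origin: centre of its underside. Its axes are parallel to the toolbox's; its centre lies 150 mm from the toolbox's origin, towards the toolbox's -x, so that its near edge is 5 mm off the toolbox's front.
- weight: Loose dark steel weight, about 0.75 kg: a flat foot 44 mm (x) by 100 mm (y), 14 mm high, with an upright grip block in its middle, 36 mm (x) by 24 mm (y), that reaches from the foot to 56 mm above the underside. Origin: centre of the underside; z up. It can be held by the grip block across its 24 mm (y).
- jar: Bystander: closed amber jar with a white cap, 60 mm across, 90 mm high, standing on the table near the weight. Origin: centre of the underside.
Mind the look-alikes: they are no part of the job. Leave any blue or pink look-alike of the panel alone.

How it is judged:
By the outcome, as a careful person would: the job done as asked, in the order asked, and still so for the second after the job is handed in, with the robot touching nothing.
It also fails if it takes over 54 s, if anything falls off the work surface, if the arm or the gripper's body presses on something with over 40 N, if the wrist force passes 120 N, or if a joint passes its speed limit or range.

## Working session

There is one attempt and no reset: what is moved stays moved. The work goes in short steps, Python scripts to look and compute and a shell command to move; the robot and the scene stay as the last step left them, time stands still between calls to the robot, and variables do not carry over. Pictures are saved under pics/ and viewed, about 8 in all and at most 12, crops included, and the job is handed in when it is done.

```bash
mkdir -p pics; ls
python3 - <<'E'
from station import *
import cv2,numpy as np
for n in("top","side"):
    cv2.imwrite(f"pics/{n}0.png",capture(n)); m=camera_model(n); print(n,m)
s=sense();print(s)
E
```

```text
pics
top {'mtx': array([[350.38780234,   0.        , 257.48019034],
       [  0.        , 350.38780234, 188.39477877],
       [  0.        ,   0.        ,   1.        ]]), 'k1': -0.032581946021944884, 'xyz': array([ 0.34376013, -0.10538365,  1.16093635]), 'orientation': array([[-7.39586799e-05,  9.92533656e-01, -1.21971043e-01],
       [-9.99852874e-01, -2.16556616e-03, -1.70159199e-02],
       [-1.71530096e-02,  1.21951839e-01,  9.92387789e-01]])}
side {'mtx': array([[476.30496059,   0.        , 252.72276732],
       [  0.        , 476.30496059, 179.0111886 ],
       [  0.        ,   0.        ,   1.        ]]), 'k1': 0.007981507434647784, 'xyz': array([ 0.35469768, -1.33316475,  0.87736014]), 'orientation': array([[ 0.99631537,  0.03425818, -0.07862607],
       [-0.08454449,  0.54643246, -0.83322493],
       [ 0.01441907,  0.83680221,  0.5473154 ]])}
{'time_s': 0.1, 'joints': array([ 8.95298986e+01,  2.20884640e+01,  3.87156624e-01, -2.47099562e-02,
       -6.84124421e+01, -1.48151586e+01]), 'joint_velocities': array([ 0.02547174, -0.08887851,  0.18197697,  0.12505027, -0.03000056,
        0.01114749]), 'effort': array([-2.19048734e-04, -3.91687131e+01,  1.87934089e+01,  4.23193440e+00,
        1.34624619e-02, -7.43099440e-05]), 'tcp_pos': array([0.16465394, 0.60250208, 0.29124513]), 'ee_rot': array([[ 9.64583349e-01, -2.63777917e-01, -4.17294334e-04],
       [-2.63778220e-01, -9.64581320e-01, -1.98191206e-03],
       [ 1.20270315e-04,  2.02179252e-03, -9.99997949e-01]]), 'wrist_force': array([-0.11000925, -0.71305837, -0.17272997]), 'moment': array([-0.01300348, -0.00905592,  0.03052055]), 'gripper_width': 0.9987575945834547}
```

View pics/top0.png

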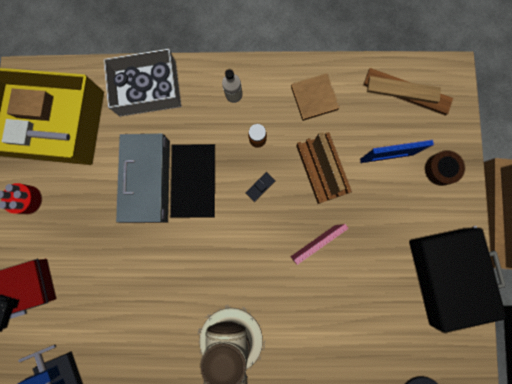

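View pics/side0.png

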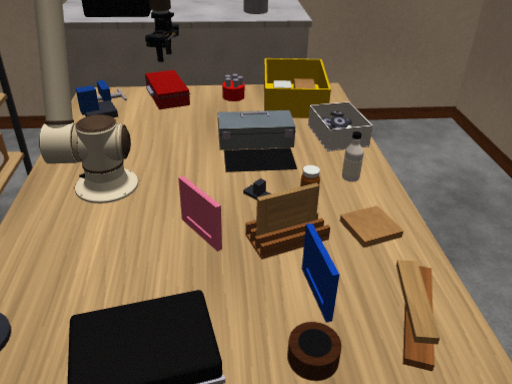

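Top view: toolbox (142,178), mat (193,180), jar (257,132), weight (260,187) and rack with panel (323,168). Next I'll enlarge the working area.

```bash
python3 - <<'E'
import cv2,numpy as np
t=cv2.imread("pics/top0.png");s=cv2.imread("pics/side0.png")
a=cv2.resize(t[120:215,235:360],None,fx=5.6,fy=5.6,interpolation=3)[:532,:700]
cv2.imwrite("pics/c1.png",a)
b=cv2.resize(s[160:255,235:340],None,fx=6,fy=6,interpolation=3)
cv2.imwrite("pics/c2.png",b)
E
cat > h.py <<'E'
import numpy as np,cv2
from station import *
def ray(n,uv):
    m=camera_model(n);K=m["mtx"];uv=np.atleast_2d(np.float64(uv))
    p=cv2.undistortPoints(uv[:,None],K,np.array([m["k1"],0,0,0,0.]))[:,0]
    d=np.c_[p[:,0],-p[:,1],-np.ones(len(p))]@np.array(m["orientation"]).T
    return np.array(m["xyz"]),d
def plane(n,uv,z):
    o,d=ray(n,uv);return o+d*((z-o[2])/d[:,2])[:,None]
def proj(n,P):
    m=camera_model(n);q=(np.atleast_2d(P)-m["xyz"])@np.array(m["orientation"])
    x=q[:,0]/-q[:,2];y=-q[:,1]/-q[:,2];f=1+m["k1"]*(x*x+y*y)
    return np.c_[x*f,y*f]@m["mtx"][:2,:2].T+m["mtx"][:2,2]
E
```

```text
(no output)
```

View pics/c1.png

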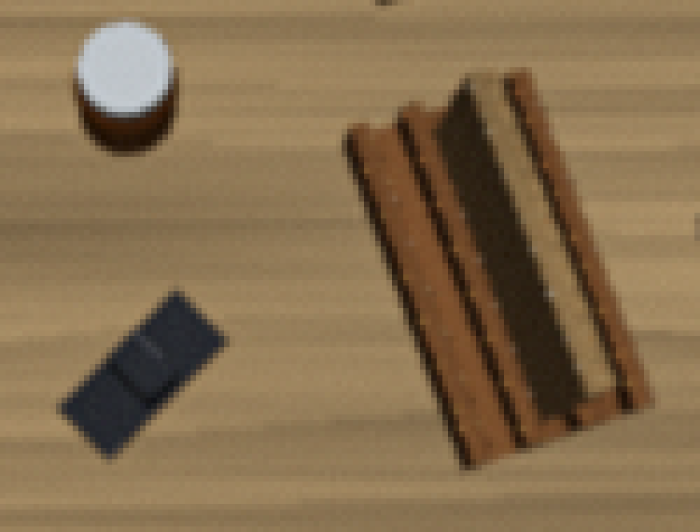

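View pics/c2.png

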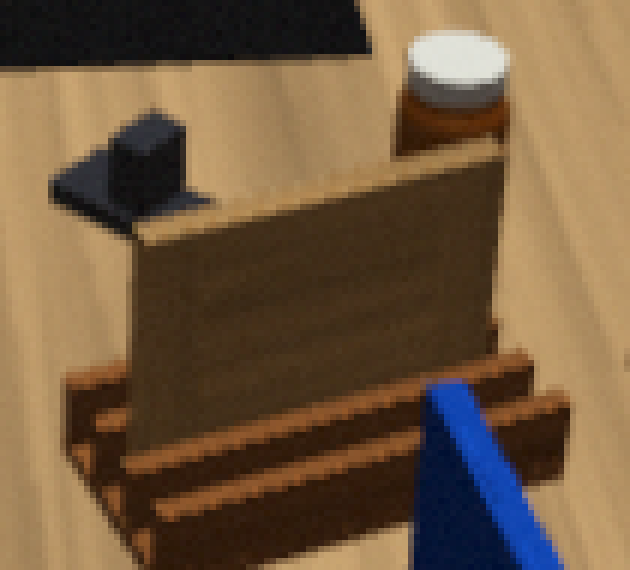

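Top crop: the panel's pale top edge runs from about (486,75) to (600,395) in the crop; rack, weight and jar are clear. In the side crop the face towards the camera shows only faint lines, so I'll boost the contrast on both faces and measure.

Run:
```python
from h import *
t=cv2.imread("pics/top0.png");s=cv2.imread("pics/side0.png")
def enh(im,x0,y0,x1,y1,f,lo,hi):
    c=np.clip((im[y0:y1,x0:x1].astype(float)-lo)/(hi-lo)*255,0,255).astype(np.uint8)
    return cv2.resize(c,None,fx=f,fy=f,interpolation=3)
A=enh(s,250,180,325,245,6,10,100);B=enh(t,300,125,350,205,6,5,60)
H=max(A.shape[0],B.shape[0]);pad=lambda i:cv2.copyMakeBorder(i,0,H-i.shape[0],0,0,0)
cv2.imwrite("pics/e.png",np.hstack([pad(A),pad(B)]))
def quad(m,win,name):
    M=np.zeros_like(m);x0,y0,x1,y1=win;M[y0:y1,x0:x1]=m[y0:y1,x0:x1]
    c=max(cv2.findContours(M,0,1)[0],key=cv2.contourArea);r=cv2.minAreaRect(c);return r,cv2.boxPoints(r),cv2.contourArea(c)
hsv=cv2.cvtColor(t,cv2.COLOR_BGR2HSV);g=t.max(2)
S=hsv[...,1];h=hsv[...,0]
mm=(t[...,2].astype(int)-t[...,0])
def rep(n,m,win,z):
    r,b,a=quad(m.astype(np.uint8)*255,win,n);P=plane("top",b,z)[:,:2]
    e=np.diff(np.vstack([P,P[:1]]),axis=0)
    print(n,"area",a,"px",b.round(1).tolist(),"ctr",P.mean(0).round(4),"sides",np.linalg.norm(e,axis=1).round(4),"ang",np.degrees(np.arctan2(e[:,1],e[:,0])).round(1))
rep("mat",g<40,(165,135,222,225),.003)
rep("weight(foot top)",g<75,(240,165,280,205),.014)
rep("toolbox lid",(mm<12)&(g>40)&(g<200),(110,125,171,228),.09)
rep("jarcap",(g>130)&(S<60),(240,115,275,150),.09)
pa=((mm>15)&(h>14)&(g>95))
# panel top edge: hand corners from the crop
c=np.array([[470,75],[503,75],[617,388],[583,402]])/5.6+[235,120]
c=c-0.5+0.5/5.6
P=plane("top",c,.16);print("panel top",P.round(4).tolist(),P.mean(0).round(4),[np.linalg.norm(P[i]-P[(i+1)%4]).round(4) for i in range(4)])
c=np.array([[137,228],[150,245],[508,155],[497,140]])/6.+[235,160]-.4
P=plane("side",c,.16);print("panel side",P.round(4).tolist(),P.mean(0).round(4),[np.linalg.norm(P[i]-P[(i+1)%4]).round(4) for i in range(4)])
c=np.array([[350,128],[528,70],[650,402],[468,466]])/5.6+[235,120]-.4
P=plane("top",c,.046);print("rack top",P.mean(0).round(4),[np.linalg.norm(P[i]-P[(i+1)%4]).round(4) for i in range(4)],P.round(3).tolist())
```

```text
mat area 2950.5 px [[171.0, 145.0], [214.0, 145.0], [214.0, 216.0], [171.0, 216.0]] ctr [0.5148 0.1327] sides [0.147  0.2403 0.1433 0.2413] ang [ -90.3 -179.1   90.     1.8]
weight(foot top) area 347.0 px [[245.5, 192.5], [266.0, 172.0], [274.5, 180.5], [254.0, 201.0]] ctr [ 0.4911 -0.0941] sides [0.0962 0.04   0.0959 0.0397] ang [ -44.8 -135.6  135.1   44.9]
toolbox lid area 3819.0 px [[115.9000015258789, 221.0], [119.19999694824219, 132.39999389648438], [166.10000610351562, 134.1999969482422], [162.8000030517578, 222.6999969482422]] ctr [0.5125 0.2769] sides [0.2808 0.1512 0.2789 0.1464] ang [  0.7 -92.7 179.7  88. ]
jarcap area 200.0 px [[249.0, 139.0], [249.0, 123.0], [265.0, 123.0], [265.0, 139.0]] ctr [ 0.6574 -0.0855] sides [0.0519 0.0505 0.0518 0.0502] ang [  0.2 -90.3 179.8  89.7]
panel top [[0.6301, -0.2672, 0.16], [0.63, -0.2845, 0.16], [0.4648, -0.3389, 0.16], [0.4577, -0.3213, 0.16]] [ 0.5457 -0.303   0.16  ] [np.float64(0.0173), np.float64(0.1739), np.float64(0.019), np.float64(0.1807)]
panel side [[0.4625, -0.3297, 0.16], [0.4669, -0.3426, 0.16], [0.6348, -0.284, 0.16], [0.6323, -0.2716, 0.16]] [ 0.5491 -0.307   0.16  ] [np.float64(0.0136), np.float64(0.1778), np.float64(0.0126), np.float64(0.1794)]
rack top [ 0.5503 -0.2996  0.046 ] [np.float64(0.1098), np.float64(0.2055), np.float64(0.1107), np.float64(0.2073)] [[0.631, -0.215, 0.046], [0.666, -0.32, 0.046], [0.471, -0.384, 0.046], [0.434, -0.28, 0.046]]
```

View pics/e.png

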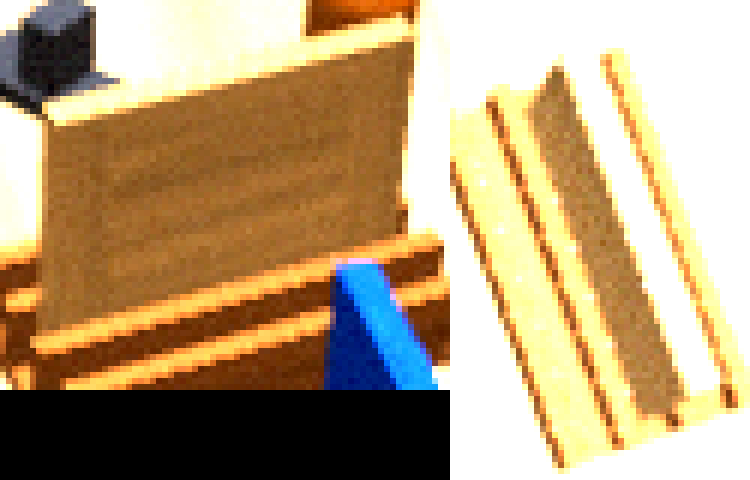

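The contrast boost shows the frame (field about (105,130)–(350,270) in the crop) on the face towards the side camera, world −y. The back faces the toolbox side, so only a turn of about −18° is needed. Panel centre is about (0.548,−0.304), with its long axis at 18.3°. Moving above it now.

```bash
python3 -m inch '[{"hand":0,"slide":[38.3,-90.7,2],"yaw":0.586},{"hand":0,"slide":[38.3,-90.7,2],"yaw":0.586},{"hand":0,"slide":[38.3,-90.7,2],"yaw":0.586},{"hand":0,"slide":[38.3,-90.7,2],"yaw":0.586},{"hand":0,"slide":[38.3,-90.7,2],"yaw":0.586},{"hand":0,"slide":[38.3,-90.7,2],"yaw":0.586},{"hand":0,"slide":[38.3,-90.7,2],"yaw":0.586},{"hand":0,"slide":[38.3,-90.7,2],"yaw":0.586},{"hand":0,"slide":[38.3,-90.7,2],"yaw":0.586},{"hand":0,"slide":[38.3,-90.7,2],"yaw":0.586}]'
python3 - <<'E'
from h import *
np.set_printoptions(suppress=True,precision=4)
t=cv2.imread("pics/top0.png");s=cv2.imread("pics/side0.png")
# sub-pixel mat edges: half-level crossing along scan lines, fitted with cv2.fitLine
def edge(g,pts,lev,d):   # pts: start points; d: scan direction (unit px), 12 px scan
    out=[]
    for p in pts:
        q=np.float32(p)[None]+np.arange(-6,6.01,.25)[:,None]*np.float32(d)
        v=cv2.remap(g,q[None,:,0].astype(np.float32),q[None,:,1].astype(np.float32),1)[0]
        sg=v>lev;i=np.flatnonzero(sg[1:]!=sg[:-1])
        if len(i): 
            i=i[np.argmin(abs(i-24))];f=(lev-v[i])/(v[i+1]-v[i]);out.append(q[i]+f*(q[i+1]-q[i]))
    return np.array(out)
g=t.max(2).astype(np.float32)
E={}
for n,pts,d in(("left",[(171,y) for y in range(152,212,3)],(1,0)),("right",[(215,y) for y in range(152,212,3)],(1,0)),
             ("up",[(x,145) for x in range(178,210,3)],(0,1)),("down",[(x,217) for x in range(178,210,3)],(0,1))):
    e=edge(g,pts,70,d)
    P=plane("top",e,.003)[:,:2].astype(np.float32);l=cv2.fitLine(P,cv2.DIST_HUBER,0,.01,.01).ravel()
    E[n]=l;print(n,len(e),e.mean(0),"ang",np.degrees(np.arctan2(l[1],l[0])),"mid",l[2:])
print(g[180,160:180],g[140:150,195])
E
```

```text
time_s: 1.35
tcp_pos: [0.408, 0.0252, 0.3051]
ee_rot: [[0.949, 0.314, 0.001], [0.314, -0.949, 0.0], [0.001, -0.0, -1.0]]
wrist_force: [1.4, 1.6, -0.3]
gripper_width: 1.0
left 20 [170.6658 180.5   ] ang 0.4998252 mid [0.5138 0.2063]
right 20 [214.3225 180.5   ] ang 0.28305253 mid [0.5204 0.059 ]
up 11 [193.     144.1486] ang -89.49571 mid [0.638  0.1337]
down 11 [193.     216.8667] ang -89.066635 mid [0.3916 0.1251]
[107.  70.  35.  29.  25.  27.  24.  26.  64. 132. 103.  43.  14.  12.
  15.  13.  19.  13.  14.  14.] [166. 167. 165. 148.  71.  15.  15.  14.  18.  18.]
```

```bash
python3 -m inch '[{"hand":0.3,"slide":[14,-32.9,0],"yaw":0},{"hand":0.3,"slide":[14,-32.9,0],"yaw":0},{"hand":0.3,"slide":[14,-32.9,0],"yaw":0},{"hand":0.3,"slide":[14,-32.9,0],"yaw":0},{"hand":0.3,"slide":[14,-32.9,0],"yaw":0},{"hand":0.3,"slide":[14,-32.9,0],"yaw":0},{"hand":0.3,"slide":[14,-32.9,0],"yaw":0},{"hand":0.3,"slide":[14,-32.9,0],"yaw":0}]'
python3 - <<'E'
from h import *
a=capture("top");b=capture("side")
A=cv2.resize(a[110:220,270:370],None,fx=4,fy=4,interpolation=3);B=cv2.resize(b[110:260,215:345],None,fx=3,fy=3,interpolation=3)
H=450;p=lambda i:cv2.copyMakeBorder(i,0,H-i.shape[0],0,0,0)
cv2.imwrite("pics/g1.png",np.hstack([p(A),p(B)]))
E
```

```text
time_s: 2.35
tcp_pos: [0.5473, -0.3014, 0.3042]
ee_rot: [[0.95, 0.313, -0.002], [0.313, -0.95, 0.001], [-0.001, -0.001, -1.0]]
wrist_force: [-0.3, 0.1, 0.0]
gripper_width: 0.702
```

View pics/g1.png

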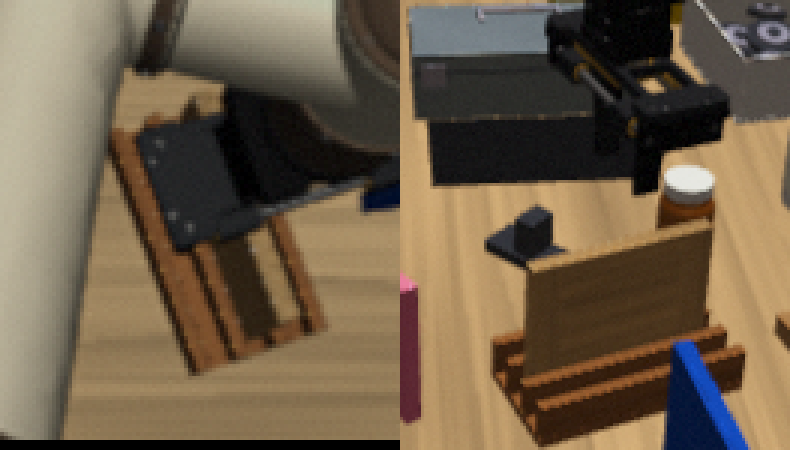

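The gripper is aligned above the panel and the path down is clear. Descending and gripping the rim.

```bash
python3 -m inch '[{"hand":0.3,"slide":[0.05,-0.15,-5],"yaw":0},{"hand":0.3,"slide":[0.05,-0.15,-8],"yaw":0},{"hand":0.3,"slide":[0.05,-0.15,-10.5],"yaw":0},{"hand":0.3,"slide":[0.05,-0.15,-10.5],"yaw":0},{"hand":1,"slide":[0.05,-0.15,-10.5],"yaw":0},{"hand":1,"slide":[0.05,-0.15,-10.5],"yaw":0},{"hand":1,"slide":[0.05,-0.15,-10.5],"yaw":0},{"hand":1,"slide":[0.05,-0.15,-10.5],"yaw":0},{"hand":1,"slide":[0.05,-0.15,-10.5],"yaw":0}]'
```

```text
time_s: 3.58
tcp_pos: [0.5483, -0.3033, 0.2001]
ee_rot: [[0.95, 0.314, 0.0], [0.314, -0.95, -0.0], [0.0, 0.0, -1.0]]
wrist_force: [-0.4, 0.8, -0.1]
gripper_width: 0.216
```

```bash
python3 -m inch '[{"hand":1,"slide":[0,0,0],"yaw":0},{"hand":1,"slide":[0,0,0],"yaw":0},{"hand":1,"slide":[0,0,0],"yaw":0}]'; python3 -m inch '[{"hand":1,"slide":[0,0,1],"yaw":0},{"hand":1,"slide":[0,0,3],"yaw":0},{"hand":1,"slide":[0,0,6],"yaw":0},{"hand":1,"slide":[0,0,10],"yaw":0},{"hand":1,"slide":[0,0,14],"yaw":0},{"hand":1,"slide":[0,0,14],"yaw":0}]'
```

```text
time_s: 3.95
tcp_pos: [0.5483, -0.3033, 0.2]
ee_rot: [[0.95, 0.314, -0.0], [0.314, -0.95, 0.0], [-0.0, -0.0, -1.0]]
wrist_force: [-0.5, 0.3, 1.3]
gripper_width: 0.185
time_s: 4.7
tcp_pos: [0.5494, -0.3038, 0.3441]
ee_rot: [[0.949, 0.314, 0.008], [0.314, -0.949, -0.003], [0.007, 0.005, -1.0]]
wrist_force: [-0.7, 0.1, -3.2]
gripper_width: 0.185
```

The panel is held at 16 mm opening, as expected. Carrying it over, above jar height, to a hover in front of the toolbox.

```bash
python3 -m inch '[{"hand":1,"slide":[-0.2,2.5,0],"yaw":0},{"hand":1,"slide":[-0.5,7.5,0],"yaw":-0.04},{"hand":1,"slide":[-1,13,0],"yaw":-0.09},{"hand":1,"slide":[-1.4,19,0],"yaw":-0.15},{"hand":1,"slide":[-1.9,25,0],"yaw":-0.2},{"hand":1,"slide":[-2.3,31,0],"yaw":-0.25},{"hand":1,"slide":[-2.7,36.5,0],"yaw":-0.29},{"hand":1,"slide":[-3,41,0],"yaw":-0.31},{"hand":1,"slide":[-3.4,44,0],"yaw":-0.31},{"hand":1,"slide":[-3.4,45,0],"yaw":-0.31}]'
python3 -m inch '[{"hand":1,"slide":[0,0,-4],"yaw":0},{"hand":1,"slide":[0,0,-8],"yaw":0},{"hand":1,"slide":[0,0,-11],"yaw":0},{"hand":1,"slide":[0,0,-12],"yaw":0},{"hand":1,"slide":[0,0,-12],"yaw":0},{"hand":1,"slide":[0,0,-12],"yaw":0}]'
python3 - <<'E'
from h import *
a=capture("top");b=capture("side");cv2.imwrite("pics/t2.png",a);cv2.imwrite("pics/s2.png",b)
A=cv2.resize(a[110:230,100:240],None,fx=2.8,fy=2.8,interpolation=3);B=cv2.resize(b[60:200,200:330],None,fx=3,fy=3,interpolation=3)
H=420;p=lambda i:cv2.copyMakeBorder(i,0,H-i.shape[0],0,0,0)
cv2.imwrite("pics/g2.png",np.hstack([p(A),p(B)]));print(sense()["tcp_pos"],sense()["wrist_force"])
E
```

```text
time_s: 5.95
tcp_pos: [0.5134, 0.1481, 0.3383]
ee_rot: [[1.0, 0.011, -0.003], [0.011, -1.0, -0.001], [-0.003, 0.001, -1.0]]
wrist_force: [0.0, 0.6, -3.0]
gripper_width: 0.177
time_s: 6.7
tcp_pos: [0.5152, 0.1469, 0.2214]
ee_rot: [[1.0, 0.009, 0.003], [0.009, -1.0, 0.001], [0.003, -0.001, -1.0]]
wrist_force: [-1.5, 0.3, -2.6]
gripper_width: 0.183
[0.51491431 0.14696678 0.22129637] [ 0.57775714 -0.03961076 -2.78228991]
```

View pics/g2.png

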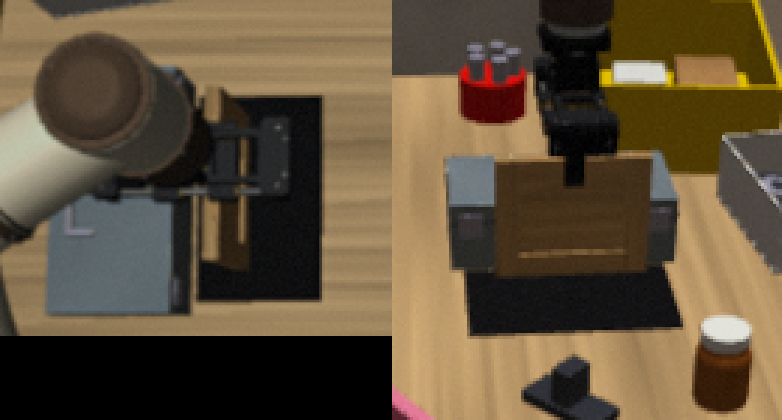

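The framed face (bright step line at (585,252)) is outwards, with the panel square in front of the toolbox. Measuring its lower edge, the mat and the toolbox in the side view.

Run:
```python
from h import *
np.set_printoptions(suppress=True,precision=4)
c=lambda p:(np.array(p,float)-[392,0])/3+[200,60]-.33
P=plane("side",c([[496,275],[645,273]]),.0313);print("panel front bottom",P,P.mean(0))
P=plane("side",c([[496,162],[645,152]]),.181);print("panel front top",P,P.mean(0))
P=plane("side",c([[470,335],[683,325]]),.003);print("mat front",P,P.mean(0),"len",np.linalg.norm(P[0]-P[1]),"ang",np.degrees(np.arctan2(*(P[1]-P[0])[[1,0]])))
s=cv2.imread("pics/side0.png");P=plane("side",[[219,146],[293,146.5]],.0);print("toolbox bottom front (orig)",P)
s0=s[100:175,205:310];cv2.imwrite("pics/tb.png",cv2.resize(s0,None,fx=7,fy=7,interpolation=3))
# top view: panel top edge, toolbox lid
t=cv2.imread("pics/t2.png")
cc=lambda p:np.array(p,float)/2.8+[100,110]-.32
P=plane("top",cc([[204,87],[218,262]]),.1813);print("panel top back edge",P)
P=plane("top",cc([[48,313],[172,310],[190,313]]),[.09]);print(P)
```

```text
panel front bottom [[0.4261 0.1382 0.0313]
 [0.6036 0.1324 0.0313]] [0.5149 0.1353 0.0313]
panel front top [[0.4268 0.1323 0.181 ]
 [0.5984 0.1495 0.181 ]] [0.5126 0.1409 0.181 ]
mat front [[0.3916 0.0517 0.003 ]
 [0.6392 0.0582 0.003 ]] [0.5154 0.055  0.003 ] len 0.24760077538210107 ang 1.4983987088579538
toolbox bottom front (orig) [[0.3734 0.2362 0.    ]
 [0.6511 0.2159 0.    ]]
panel top back edge [[0.6032 0.1565 0.1813]
 [0.4225 0.1368 0.1813]]
[[0.3736 0.3467 0.09  ]
 [0.3771 0.2087 0.09  ]
 [0.3738 0.1887 0.09  ]]
```

View pics/tb.png

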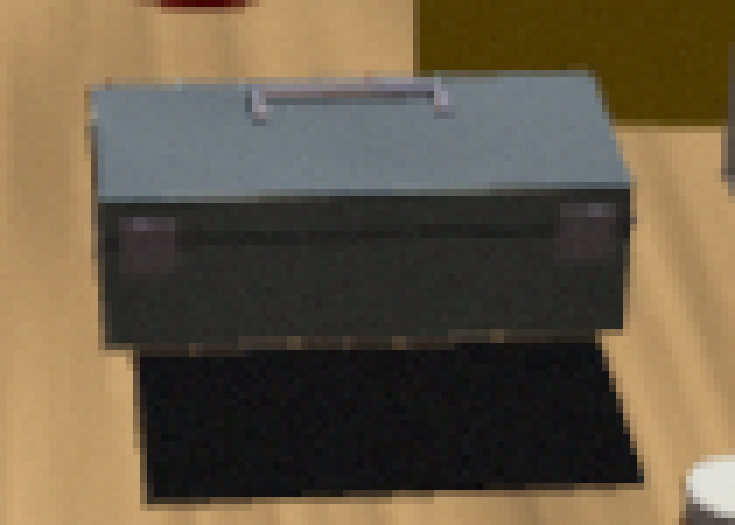

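Run:
```python
from h import *
np.set_printoptions(suppress=True,precision=4)
c=lambda p:np.array(p,float)/7+[205,100]-.43
def r(n,p,z):
    P=plane("side",c(p),z);print(n,P[:,:2].tolist(),P.mean(0),"len",np.linalg.norm(P[0]-P[1]),"ang",np.degrees(np.arctan2(*(P[1]-P[0])[[1,0]])))
r("lid front",[[98,201],[632,187]],.09)
r("lid back",[[92,91],[592,72]],.09)
r("tb bottom front",[[105,347],[622,330]],0)
r("mat front",[[148,500],[643,482]],.003)
r("mat back",[[138,355],[600,341]],.003)
# top view lid front edge, scan per row for brightness drop lid->front on original top
t=cv2.imread("pics/top0.png").max(2).astype(float)
e=[]
for y in list(range(140,218,4)):
    v=t[y,155:171];i=np.argmin(np.diff(cv2.blur(v[None],(1,1))[0]));e.append((155+i+.5,y))
P=plane("top",e,.09);l=cv2.fitLine(P[:,:2].astype(np.float32),cv2.DIST_HUBER,0,.01,.01).ravel();print("top lid front",l[2:],np.degrees(np.arctan2(l[1],l[0])),np.median(P[:,1]))
print(e[::4])
```

```text
lid front [[0.3732897565549353, 0.2055389906973173], [0.6508308458768889, 0.20575905981178377]] [0.5121 0.2056 0.09  ] len 0.2775411765710302 ang 0.0454312147017976
lid back [[0.3732769871168801, 0.33696094182244907], [0.6508535212814888, 0.34647163206739795]] [0.5121 0.3417 0.09  ] len 0.2777394202265345 ang 1.9623752468134417
tb bottom front [[0.3749248939524249, 0.2122030977617082], [0.6524753114589453, 0.21422285139901032]] [0.5137 0.2132 0.    ] len 0.2775577663528787 ang 0.4169380015331784
mat front [[0.3918715781785353, 0.05389419310950738], [0.6378618904993258, 0.05548448032959019]] [0.5149 0.0547 0.003 ] len 0.2459954527407416 ang 0.3704027029166243
mat back [[0.39195708275126107, 0.19737766346092367], [0.6378594037047371, 0.1977762071710416]] [0.5149 0.1976 0.003 ] len 0.24590264392111613 ang 0.09286147629080906
top lid front [0.5178 0.2138] 0.5317049 0.21346322089964226
[(np.float64(161.5), 140), (np.float64(162.5), 156), (np.float64(161.5), 172), (np.float64(160.5), 188), (np.float64(169.5), 204)]
```

Mat centre x is 0.515 and the toolbox front is at y≈0.212, turned about 0.5°. The upright panel should therefore stand at y≈0.172, with its back edge 32 mm off the front. Lowering it.

```bash
python3 -m inch '[{"hand":1,"slide":[0,1.5,0],"yaw":0},{"hand":1,"slide":[0,2.5,-0.5],"yaw":0},{"hand":1,"slide":[0,2.5,-1.5],"yaw":0},{"hand":1,"slide":[0,2.5,-2.2],"yaw":0},{"hand":1,"slide":[0,2.5,-2.5],"yaw":0},{"hand":1,"slide":[0,2.5,-2.5],"yaw":0},{"hand":1,"slide":[0,2.5,-2.65],"yaw":0},{"hand":1,"slide":[0,2.5,-2.65],"yaw":0}]'; python3 -m inch '[{"hand":1,"slide":[0,0,-0.1],"yaw":0},{"hand":1,"slide":[0,0,-0.1],"yaw":0}]';python3 -m inch '[{"hand":1,"slide":[0,0,-0.1],"yaw":0},{"hand":1,"slide":[0,0,-0.1],"yaw":0}]'
```

```text
time_s: 7.8
tcp_pos: [0.5144, 0.1716, 0.1936]
ee_rot: [[1.0, 0.009, 0.0], [0.009, -1.0, 0.0], [0.0, -0.0, -1.0]]
wrist_force: [-1.1, 0.2, -2.4]
gripper_width: 0.181
time_s: 8.05
tcp_pos: [0.5145, 0.1718, 0.193]
ee_rot: [[1.0, 0.009, 0.001], [0.009, -1.0, 0.0], [0.001, -0.0, -1.0]]
wrist_force: [-0.6, 0.5, 0.4]
gripper_width: 0.186
time_s: 8.3
tcp_pos: [0.5145, 0.1719, 0.1929]
ee_rot: [[1.0, 0.01, 0.001], [0.01, -1.0, 0.0], [0.001, -0.0, -1.0]]
wrist_force: [-2.1, 0.1, 5.4]
gripper_width: 0.181
```

Contact at the expected height (+5 N). I'll open the jaws to only about 29 mm so they still straddle the top edge, rise a little, and walk the top back onto the toolbox between the fingers.

```bash
python3 -m inch '[{"hand":1,"slide":[0,0,0.1],"yaw":0},{"hand":0.667,"slide":[0,0,0.1],"yaw":0},{"hand":0.667,"slide":[0,0,0.1],"yaw":0},{"hand":0.667,"slide":[0,0,0.1],"yaw":0},{"hand":0.667,"slide":[0,0,0.1],"yaw":0},{"hand":0.667,"slide":[0,0,0.5],"yaw":0},{"hand":0.667,"slide":[0,0,0.8],"yaw":0},{"hand":0.667,"slide":[0,0,0.8],"yaw":0}]'; python3 -m inch '[{"hand":0.667,"slide":[0,0.4,0],"yaw":0},{"hand":0.667,"slide":[0,0.8,0],"yaw":0},{"hand":0.667,"slide":[0,1.2,0],"yaw":0},{"hand":0.667,"slide":[0,1.6,0],"yaw":0},{"hand":0.667,"slide":[0,2,0],"yaw":0},{"hand":0.667,"slide":[0,2,0],"yaw":0}]'
python3 - <<'E'
from h import *
a=capture("top");b=capture("side");cv2.imwrite("pics/t3.png",a);cv2.imwrite("pics/s3.png",b)
A=cv2.resize(a[110:230,100:240],None,fx=2.8,fy=2.8,interpolation=3);B=cv2.resize(b[60:200,200:330],None,fx=3,fy=3,interpolation=3)
H=420;p=lambda i:cv2.copyMakeBorder(i,0,H-i.shape[0],0,0,0)
cv2.imwrite("pics/g3.png",np.hstack([p(A),p(B)]))
E
```

```text
time_s: 9.3
tcp_pos: [0.5145, 0.1718, 0.1999]
ee_rot: [[1.0, 0.009, 0.001], [0.009, -1.0, 0.001], [0.001, -0.001, -1.0]]
wrist_force: [-0.0, -0.0, 0.1]
gripper_width: 0.334
time_s: 10.05
tcp_pos: [0.5143, 0.1921, 0.1994]
ee_rot: [[1.0, 0.01, 0.0], [0.01, -1.0, 0.0], [0.0, -0.0, -1.0]]
wrist_force: [0.6, 0.2, 0.3]
gripper_width: 0.33
```

View pics/g3.png

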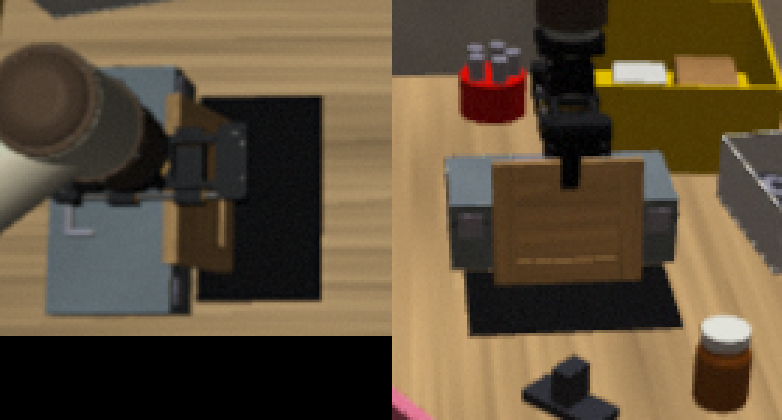

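The panel is tilting between the fingers with its foot unmoved on the mat (lower edge about (495,283)–(641,281)). Continuing to y≈0.2205.

```bash
python3 -m inch '[{"hand":0.667,"slide":[0,0.4,0],"yaw":0},{"hand":0.667,"slide":[0,0.8,0],"yaw":0},{"hand":0.667,"slide":[0,1.2,0],"yaw":0},{"hand":0.667,"slide":[0,1.6,0],"yaw":0},{"hand":0.667,"slide":[0,2,0],"yaw":0},{"hand":0.667,"slide":[0,2.3,0],"yaw":0},{"hand":0.667,"slide":[0,2.6,0],"yaw":0},{"hand":0.667,"slide":[0,2.85,0],"yaw":0},{"hand":0.667,"slide":[0,2.85,0],"yaw":0},{"hand":0.667,"slide":[0,2.85,0],"yaw":0}]'
python3 - <<'E'
from h import *
a=capture("top");b=capture("side");cv2.imwrite("pics/t4.png",a);cv2.imwrite("pics/s4.png",b)
A=cv2.resize(a[110:230,100:240],None,fx=2.8,fy=2.8,interpolation=3);B=cv2.resize(b[60:200,200:330],None,fx=3,fy=3,interpolation=3)
H=420;p=lambda i:cv2.copyMakeBorder(i,0,H-i.shape[0],0,0,0)
cv2.imwrite("pics/g4.png",np.hstack([p(A),p(B)]))
E
```

```text
time_s: 11.4
tcp_pos: [0.5143, 0.2201, 0.1994]
ee_rot: [[1.0, 0.009, -0.0], [0.009, -1.0, -0.0], [-0.0, 0.0, -1.0]]
wrist_force: [-0.9, 0.1, 0.0]
gripper_width: 0.336
```

View pics/g4.png

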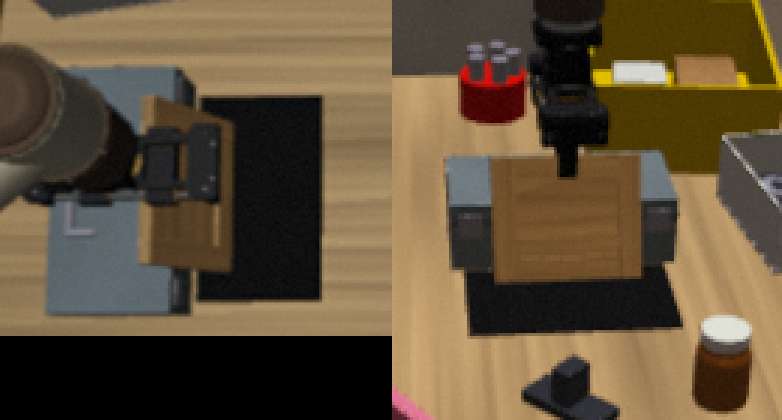

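The panel leans back on the toolbox with its foot in place and its tilt close to the expected 20°. Lifting off slowly, then backing away towards the weight while turning.

```bash
python3 -m inch '[{"hand":0.667,"slide":[0,0.1,0],"yaw":0},{"hand":0.64,"slide":[0,0.1,0],"yaw":0},{"hand":0.64,"slide":[0,0.1,0.5],"yaw":0},{"hand":0.64,"slide":[0,0.1,1],"yaw":0},{"hand":0.64,"slide":[0,0.1,2],"yaw":0},{"hand":0.64,"slide":[0,0.1,4],"yaw":0},{"hand":0.64,"slide":[0,0.1,8],"yaw":0},{"hand":0.64,"slide":[0,0.1,12],"yaw":0},{"hand":0.64,"slide":[0,0.1,12],"yaw":0}]'
python3 -m inch '[{"hand":0,"slide":[-2.3,-31.5,0],"yaw":-2.364},{"hand":0,"slide":[-2.3,-31.5,0],"yaw":-2.364},{"hand":0,"slide":[-2.3,-31.5,0],"yaw":-2.364},{"hand":0,"slide":[-2.3,-31.5,0],"yaw":-2.364},{"hand":0,"slide":[-2.3,-31.5,0],"yaw":-2.364},{"hand":0,"slide":[-2.3,-31.5,0],"yaw":-2.364},{"hand":0,"slide":[-2.3,-31.5,0],"yaw":-2.364},{"hand":0,"slide":[-2.3,-31.5,0],"yaw":-2.364},{"hand":0,"slide":[-2.3,-31.5,0],"yaw":-2.364},{"hand":0,"slide":[-2.3,-31.5,0],"yaw":-2.364}]'
python3 - <<'E'
from h import *
a=capture("top");b=capture("side");cv2.imwrite("pics/t5.png",a);cv2.imwrite("pics/s5.png",b)
A=cv2.resize(a[110:230,100:300],None,fx=2,fy=2,interpolation=3);B=cv2.resize(b[90:180,205:305],None,fx=4,fy=4,interpolation=3)
H=360;p=lambda i:cv2.copyMakeBorder(i,0,H-i.shape[0],0,0,0)
cv2.imwrite("pics/g5.png",np.hstack([p(A),p(B)]))
E
```

```text
time_s: 12.62
tcp_pos: [0.5156, 0.2219, 0.3243]
ee_rot: [[1.0, 0.01, 0.008], [0.01, -1.0, 0.005], [0.008, -0.005, -1.0]]
wrist_force: [-0.7, -0.4, 0.0]
gripper_width: 0.36
time_s: 13.88
tcp_pos: [0.4909, -0.0938, 0.3191]
ee_rot: [[-0.297, -0.955, -0.001], [-0.955, 0.297, 0.0], [0.0, 0.001, -1.0]]
wrist_force: [0.1, 0.3, -0.6]
gripper_width: 0.996
```

View pics/g5.png

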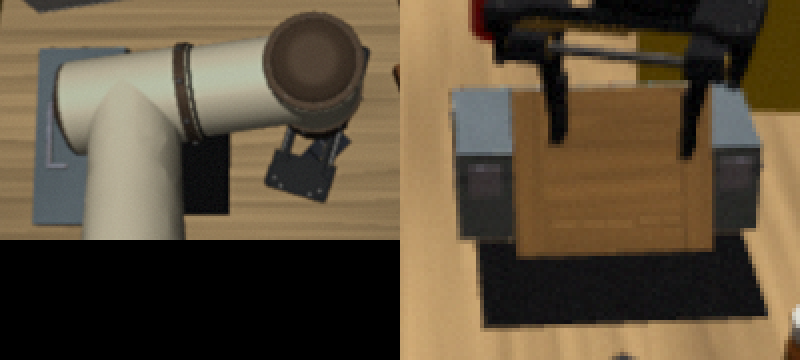

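The panel rests on the toolbox, foot on the mat, framed face outwards, gripper clear. Next: finish the turn, grasp the weight, and measure the lean numerically.

```bash
python3 -m inch '[{"hand":0.2,"slide":[0,0,-5],"yaw":-0.16},{"hand":0.2,"slide":[0,0,-10],"yaw":-0.33},{"hand":0.2,"slide":[0,0,-15],"yaw":-0.482},{"hand":0.2,"slide":[0,0,-19],"yaw":-0.482},{"hand":0.2,"slide":[0,0,-21.5],"yaw":-0.482},{"hand":0.2,"slide":[0,0,-22.8],"yaw":-0.482},{"hand":0.2,"slide":[0,0,-22.8],"yaw":-0.482},{"hand":0.2,"slide":[0,0,-22.8],"yaw":-0.482}]'
python3 - <<'E'
from h import *
np.set_printoptions(suppress=True,precision=4)
c=lambda p:(np.array(p,float)-[400,0])/4+[205,90]-.38
def r(n,p,z):
    P=plane("side",c(p),z);print(n,P[:,:2].tolist(),P.mean(0)[:2],"len",np.linalg.norm(P[0]-P[1]).round(4),"ang",np.degrees(np.arctan2(*(P[1]-P[0])[[1,0]])).round(2))
r("foot front",[[517,258],[713,250]],.0085); r("mat front",[[485,327],[767,316]],.003)
t=cv2.imread("pics/t4.png")
cc=lambda p:np.array(p,float)/2.8+[100,110]-.32
P=plane("top",cc([[150,95],[140,262]]),.144);print("top back edge",P[:,:2],"expected y ~.231")
P=plane("top",cc([[235,122],[231,271]]),.0085);print("foot front (top)",P[:,:2])
# panel lower edge: subpixel bright->black scan in the side picture
s=cv2.imread("pics/s5.png").max(2).astype(float)
e=[]
for x in range(238,281,3):
    v=s[146:162,x];d=np.diff(v);i=np.argmin(d);h=(v[max(i-2,0)]+v[i+3])/2
    k=np.flatnonzero((v[:-1]>=h)&(v[1:]<h))[-1];e.append((x,146+k+(v[k]-h)/(v[k]-v[k+1])))
P=plane("side",e,.0085);l=cv2.fitLine(P[:,:2].astype(np.float32),cv2.DIST_HUBER,0,.01,.01).ravel();print("foot line",l[2:],np.degrees(np.arctan(l[1]/l[0])))
E
```

```text
time_s: 14.98
tcp_pos: [0.4921, -0.0937, 0.0924]
ee_rot: [[-0.7, -0.714, 0.002], [-0.714, 0.7, 0.0], [-0.002, -0.001, -1.0]]
wrist_force: [0.1, -1.1, 0.5]
gripper_width: 0.799
foot front [[0.4253260398536495, 0.15778617502748205], [0.6046835305404391, 0.16156211918643137]] [0.515  0.1597] len 0.1794 ang 1.21
mat front [[0.3923203053254368, 0.051471468792000596], [0.6374582255857479, 0.05423871841908867]] [0.5149 0.0529] len 0.2452 ang 0.65
top back edge [[0.6047 0.2245]
 [0.4255 0.2284]] expected y ~.231
foot front (top) [[0.6054 0.1637]
 [0.4257 0.1637]]
foot line [0.5149 0.1604] 0.9928688
```

Foot front is at y≈0.164, x centre 0.515, angle about 0.5–1°, consistent with a tilt of about 20°. Gripping the weight.

```bash
python3 -m inch '[{"hand":1,"slide":[0,0,-0.1],"yaw":0},{"hand":1,"slide":[0,0,-0.1],"yaw":0},{"hand":1,"slide":[0,0,-0.1],"yaw":0},{"hand":1,"slide":[0,0,-0.1],"yaw":0},{"hand":1,"slide":[0,0,-0.1],"yaw":0},{"hand":1,"slide":[0,0,-0.1],"yaw":0},{"hand":1,"slide":[0,0,-0.1],"yaw":0},{"hand":1,"slide":[0,0,-0.1],"yaw":0}]'; python3 -m inch '[{"hand":1,"slide":[0,0,0.5],"yaw":0},{"hand":1,"slide":[0,0,2],"yaw":0},{"hand":1,"slide":[0,0,4],"yaw":0},{"hand":1,"slide":[0,0,6],"yaw":0},{"hand":1,"slide":[0,0,6],"yaw":0}]'
```

```text
time_s: 15.98
tcp_pos: [0.4916, -0.0938, 0.0905]
ee_rot: [[-0.701, -0.713, 0.001], [-0.713, 0.701, -0.0], [-0.0, -0.0, -1.0]]
wrist_force: [1.3, -1.2, -0.4]
gripper_width: 0.276
time_s: 16.6
tcp_pos: [0.4913, -0.0936, 0.151]
ee_rot: [[-0.701, -0.713, 0.001], [-0.713, 0.701, 0.001], [-0.002, -0.001, -1.0]]
wrist_force: [0.2, 0.3, -6.6]
gripper_width: 0.273
```

```bash
python3 -m inch '[{"hand":1,"slide":[0.3,2,0],"yaw":0.15},{"hand":1,"slide":[0.8,5,0],"yaw":0.32},{"hand":1,"slide":[1.2,9,0],"yaw":0.48},{"hand":1,"slide":[1.6,13,0],"yaw":0.64},{"hand":1,"slide":[2,16,0],"yaw":0.787},{"hand":1,"slide":[2.4,18.4,0],"yaw":0.787},{"hand":1,"slide":[2.4,18.9,-2],"yaw":0.787},{"hand":1,"slide":[2.4,18.9,-4],"yaw":0.787},{"hand":1,"slide":[2.4,18.9,-4],"yaw":0.787},{"hand":1,"slide":[2.4,18.9,-4],"yaw":0.787}]'
python3 - <<'E'
from h import *
a=capture("top");b=capture("side");cv2.imwrite("pics/t6.png",a);cv2.imwrite("pics/s6.png",b)
A=cv2.resize(a[110:230,130:250],None,fx=2.5,fy=2.5,interpolation=3);B=cv2.resize(b[110:190,210:310],None,fx=5,fy=5,interpolation=3)
B=np.clip((B.astype(float)-5)*2.2,0,255).astype(np.uint8)
H=400;p=lambda i:cv2.copyMakeBorder(i,0,H-i.shape[0],0,0,0)
cv2.imwrite("pics/g6.png",np.hstack([p(A),p(B)]));print(sense()["tcp_pos"],sense()["ee_rot"])
E
```

```text
time_s: 17.85
tcp_pos: [0.5153, 0.0951, 0.1102]
ee_rot: [[0.01, -1.0, -0.001], [-1.0, -0.01, -0.0], [0.0, 0.001, -1.0]]
wrist_force: [0.3, 0.6, -6.4]
gripper_width: 0.275
[0.51571796 0.09529308 0.11101151] [[ 9.94181649e-03 -9.99949924e-01  1.14478971e-03]
 [-9.99950460e-01 -9.94125113e-03  4.98491364e-04]
 [-4.87085759e-04 -1.14968890e-03 -9.99999220e-01]]
```

View pics/g6.png

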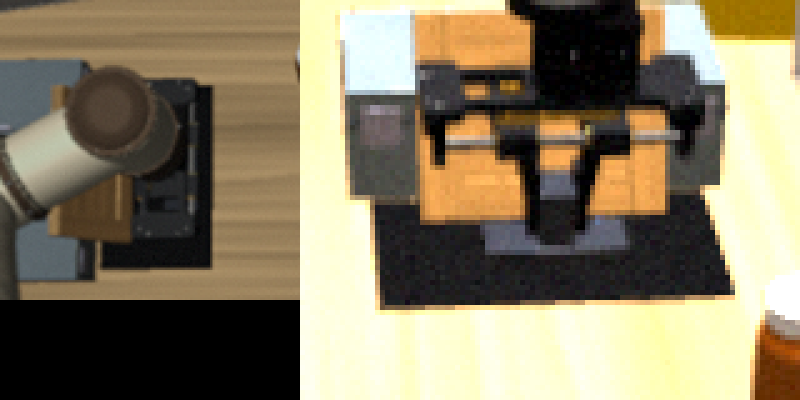

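Last view I can take: the held weight hangs parallel to the panel, its foot between (485,222) and (630,254) in the crop, clear of the panel. Working out where it sits in the grip.

Run:
```python
from h import *
np.set_printoptions(suppress=True,precision=4)
c=lambda p:(np.array(p,float)-[300,0])/5+[210,110]-.4
z0=.111-.0905
for n,p,z in(("front edge if lower",[[485,254],[630,249]],z0),("front edge if upper",[[485,254],[630,249]],z0+.014),("back upper",[[487,221],[627,217]],z0+.014),("mat front",[[380,308],[735,294]],.003)):
    P=plane("side",c(p),z);print(n,P[:,:2].tolist(),P.mean(0)[:2],np.linalg.norm(P[0]-P[1]).round(4))
s=cv2.imread("pics/s6.png").max(2)
for x in (249,253,271,273): print(x,s[146:172,x])
# expected rows for weight centre y=.095 with -4 mm side bias
for dy in(-.004,0):
    y=.0951+dy
    print(dy,proj("side",[[.515,y-.022,z0],[.515,y-.022,z0+.014],[.515,y+.022,z0+.014]])[:,1])
```

```text
front edge if lower [[0.46647725008543617, 0.09103451478708746], [0.5686554664828162, 0.09166620698908656]] [0.5176 0.0914] 0.1022
front edge if upper [[0.46465091465466524, 0.06776491836669418], [0.5651596695338567, 0.0683862895251306]] [0.5149 0.0681] 0.1005
back upper [[0.4693838705566305, 0.11264205324536425], [0.5685377209621262, 0.11232374614788698]] [0.519  0.1125] 0.0992
mat front [[0.3914368056511443, 0.05262155541056046], [0.6384929134094954, 0.05562454561374497]] [0.515  0.0541] 0.2471
249 [122 114 114 114 112 109 107  86  45  56  55  56  56  58  40  22  19  16
  17  22  17  23  21  21  34 136]
253 [128 115 116 117 111 108 112  82  45  56  54  56  57  58  44  16  16  17
  21  23  24  22  20  20  34 136]
271 [116 117 117 115 111 114  86  53  59  61  56  58  59  50  29  21  15  20
  21  20  19  21  22  18 127 178]
273 [111 116 121 114 111 113  86  43  61  58  58  57  58  43  25  22  21  18
  21  20  20  20  22  17 121 176]
-0.004 [163.2171 159.7456 153.3452]
0 [162.6192 159.152  152.7772]
```

The weight sits about 1 mm short of the TCP in y, so contact is expected at TCP y≈0.143. Lowering short of it, then creeping in just above the mat and watching the force.

```bash
python3 -m inch '[{"hand":1,"slide":[0,1.5,-0.3],"yaw":0},{"hand":1,"slide":[0,3,-0.7],"yaw":0},{"hand":1,"slide":[0,4.2,-1.2],"yaw":0},{"hand":1,"slide":[0,4.4,-1.55],"yaw":0},{"hand":1,"slide":[0,4.4,-1.55],"yaw":0},{"hand":1,"slide":[0,4.4,-1.55],"yaw":0}]'; for i in 1 2; do python3 -m inch '[{"hand":1,"slide":[0,0.1,0],"yaw":0},{"hand":1,"slide":[0,0.1,0],"yaw":0}]'; done
```

```text
time_s: 18.7
tcp_pos: [0.5152, 0.1389, 0.0949]
ee_rot: [[0.01, -1.0, -0.0], [-1.0, -0.01, -0.0], [0.0, 0.0, -1.0]]
wrist_force: [-0.5, -0.4, -7.3]
gripper_width: 0.274
time_s: 18.95
tcp_pos: [0.5154, 0.1401, 0.0951]
ee_rot: [[0.01, -1.0, 0.0], [-1.0, -0.01, 0.0], [-0.0, -0.0, -1.0]]
wrist_force: [-0.2, -0.1, -6.4]
gripper_width: 0.274
time_s: 19.2
tcp_pos: [0.5154, 0.1413, 0.095]
ee_rot: [[0.01, -1.0, 0.0], [-1.0, -0.01, 0.0], [-0.0, -0.0, -1.0]]
wrist_force: [-0.1, 0.4, -6.7]
gripper_width: 0.274
```

```bash
cat > f.py <<'E'
from station import *
import numpy as np
f=[]
for i in range(4): capture("side"); s=sense(); f.append(s["wrist_force"])
print(s["tcp_pos"].round(4),np.mean(f,0).round(2),np.std(f,0).round(2))
E
python3 f.py; for i in 1 2 3; do python3 -m inch '[{"hand":1,"slide":[0,0.08,0],"yaw":0},{"hand":1,"slide":[0,0.08,0],"yaw":0}]'>/dev/null; python3 f.py; done
```

```text
[0.5153 0.1412 0.0949] [-0.02  0.1  -7.02] [0.55 0.71 0.5 ]
[0.5153 0.142  0.0949] [-0.26 -0.18 -6.19] [0.73 0.67 0.27]
[0.5153 0.1428 0.0949] [-0.17 -1.   -6.16] [0.28 0.28 0.24]
[0.5152 0.1433 0.0949] [ 0.6  -2.79 -5.89] [0.5  0.46 0.5 ]
```

Contact is felt at y≈0.1427, as predicted (−2.8 N now). Setting the weight down and releasing.

```bash
python3 -m inch '[{"hand":1,"slide":[0,-0.02,-0.08],"yaw":0},{"hand":1,"slide":[0,-0.02,-0.15],"yaw":0},{"hand":1,"slide":[0,-0.02,-0.15],"yaw":0}]'; python3 f.py;  python3 -m inch '[{"hand":1,"slide":[0,0,-0.05],"yaw":0},{"hand":1,"slide":[0,0,-0.05],"yaw":0}]'; python3 f.py
```

```text
time_s: 21.12
tcp_pos: [0.5153, 0.1433, 0.0935]
ee_rot: [[0.01, -1.0, -0.0], [-1.0, -0.01, -0.0], [0.0, 0.0, -1.0]]
wrist_force: [0.0, -4.6, -3.6]
gripper_width: 0.274
[0.5153 0.1433 0.0935] [-0.53 -3.83 -3.59] [0.25 0.64 0.29]
time_s: 21.58
tcp_pos: [0.5152, 0.1433, 0.0935]
ee_rot: [[0.01, -1.0, -0.0], [-1.0, -0.01, -0.0], [0.0, 0.0, -1.0]]
wrist_force: [-1.7, -3.9, 0.7]
gripper_width: 0.275
[0.5153 0.1433 0.0935] [-1.64 -4.56  1.34] [0.55 0.37 0.39]
```

```bash
python3 -m inch '[{"hand":0.4,"slide":[0,0,0.05],"yaw":0},{"hand":0.4,"slide":[0,0,0.05],"yaw":0},{"hand":0.4,"slide":[0,0,0.05],"yaw":0},{"hand":0.4,"slide":[0,-0.2,1.5],"yaw":0},{"hand":0.4,"slide":[0,-0.5,4],"yaw":0},{"hand":0.4,"slide":[0,-1,8],"yaw":0},{"hand":0.4,"slide":[0,-2,13],"yaw":0},{"hand":0.4,"slide":[0,-6,17],"yaw":0},{"hand":0.4,"slide":[0,-12,17],"yaw":0}]'; python3 -m inch '[{"hand":0.4,"slide":[0,-6,2],"yaw":0},{"hand":0.4,"slide":[-5,-12,4],"yaw":0},{"hand":0.4,"slide":[-10,-17,4],"yaw":0},{"hand":0.4,"slide":[-10,-23,4],"yaw":0},{"hand":0.4,"slide":[-10,-29,4],"yaw":0},{"hand":0.4,"slide":[-10,-35,4],"yaw":0},{"hand":0.4,"slide":[-10,-40,4],"yaw":0},{"hand":0.4,"slide":[-10,-40,4],"yaw":0}]'
python3 - <<'E'
from h import *
np.set_printoptions(suppress=True,precision=4)
t=capture("top");s=capture("side");cv2.imwrite("pics/t7.png",t);cv2.imwrite("pics/s7.png",s)
# wood on toolbox/mat region by colour
def big(im,m,win):
    M=np.zeros(m.shape,np.uint8);x0,y0,x1,y1=win;M[y0:y1,x0:x1]=m[y0:y1,x0:x1]*255
    M=cv2.morphologyEx(M,cv2.MORPH_OPEN,np.ones((3,3)));c=max(cv2.findContours(M,0,1)[0],key=cv2.contourArea);return c
g=t.max(2).astype(int);d=t[...,2].astype(int)-t[...,0]
c=big(t,(d>25),(125,135,200,225));r=cv2.minAreaRect(c);b=cv2.boxPoints(r);print("panel top px",b.round(1).tolist(),cv2.contourArea(c))
for z in(.144,.0085):print(z,plane("top",b,z)[:,:2].tolist())
# weight: dark bluish vs black mat
m=(g>32)&(d<10)
c=big(t,m,(182,150,215,212));r=cv2.minAreaRect(c);b=cv2.boxPoints(r);P=plane("top",b,.017);print("weight",b.round(1).tolist(),P[:,:2].tolist(),P.mean(0),cv2.contourArea(c))
c=big(t,(g>130)&(cv2.cvtColor(t,cv2.COLOR_BGR2HSV)[...,1]<60),(240,115,275,150));x=cv2.boundingRect(c);print("jar px",x, plane("top",[[x[0]+x[2]/2-.5,x[1]+x[3]/2-.5]],.09))
for x in (172,180,185,190):print(x,t[140:225:3,x].max(1))
print(t[180,120:220].tolist()[::2])
E
```

```text
time_s: 22.9
tcp_pos: [0.5173, 0.0235, 0.2682]
ee_rot: [[0.014, -1.0, 0.011], [-1.0, -0.014, 0.003], [-0.003, -0.011, -1.0]]
wrist_force: [0.3, -0.2, -1.0]
gripper_width: 0.6
time_s: 23.9
tcp_pos: [0.4145, -0.3801, 0.303]
ee_rot: [[0.004, -1.0, 0.0], [-1.0, -0.004, -0.001], [0.001, -0.0, -1.0]]
wrist_force: [0.1, 0.8, 0.8]
gripper_width: 0.601
panel top px [[149.0, 144.0], [182.0, 144.0], [182.0, 214.0], [149.0, 214.0]] 1788.5
0.144 [[0.6035692203516158, 0.2373495236803443], [0.6029052625533967, 0.13763700389262684], [0.3940485690800607, 0.1320546894690348], [0.39401601758149707, 0.2292660252620311]]
0.0085 [[0.6381870528002833, 0.2830164371045], [0.6374346270449527, 0.17001788777133625], [0.4007491693787298, 0.1636917671083501], [0.400712280609655, 0.27385586632812264]]
weight [[181.1999969482422, 180.89999389648438], [183.1999969482422, 163.10000610351562], [195.3000030517578, 164.5], [193.3000030517578, 182.3000030517578]] [[0.5099012603350601, 0.16711898852703022], [0.5698290413459122, 0.16211497874575653], [0.5651061143619258, 0.12149999852498138], [0.5052997607767277, 0.1267504
[... 610 characters left out ...]
 84], [124, 114, 113], [86, 81, 76], [100, 97, 87], [101, 98, 86], [103, 98, 87], [100, 95, 85], [105, 98, 88], [101, 94, 85], [99, 93, 84], [100, 96, 86], [102, 97, 87], [102, 95, 86], [103, 99, 92], [75, 109, 132], [73, 113, 142], [49, 80, 103], [34, 59, 77], [33, 56, 76], [34, 58, 77], [32, 53, 72], [33, 58, 79], [34, 60, 81], [34, 59, 78], [36, 62, 85], [37, 61, 84], [37, 60, 81], [49, 79, 104], [46, 76, 100], [33, 45, 57], [42, 36, 34], [41, 38, 35], [45, 38, 38], [45, 41, 39], [40, 37, 35], [13, 15, 15], [28, 26, 26], [15, 15, 15], [13, 10, 9], [14, 14, 13], [12, 12, 10], [16, 15, 14], [15, 17, 14], [17, 14, 16], [15, 16, 16], [18, 15, 15], [28, 38, 46], [95, 134, 160], [99, 136, 161]]
```

Run:
```python
from h import *
np.set_printoptions(suppress=True,precision=4)
t=cv2.imread("pics/t7.png");s=cv2.imread("pics/s7.png")
d=(t[...,2].astype(float)-t[...,0]);g=t.max(2).astype(float)
R=[]
for y in range(156,206,4):
    v=d[y];a=next(i for i in range(135,165) if v[i]<20<=v[i+1]);a+= (20-v[a])/(v[a+1]-v[a])
    b=next(i for i in range(int(a)+6,200) if v[i]>20>=v[i+1]);b+=(v[b]-20)/(v[b]-v[b+1]);R.append((y,a,b))
R=np.array(R)
def fit(P):
    l=cv2.fitLine(P[:,:2].astype(np.float32),cv2.DIST_HUBER,0,.01,.01).ravel();return l[2:],np.degrees(np.arctan(l[1]/l[0]))
T=plane("top",R[:,[1,0]],.144);F=plane("top",R[:,[2,0]],.0085)
print("top back edge",fit(T),"foot front",fit(F))
dy=np.median(T[:,1])-np.median(F[:,1]);print("horizontal back-top minus front-foot",dy,"expected at 20deg",.150*np.sin(.349)+.016*np.cos(.349))
# weight extents in top view
v=[(y,g[y,183:200].round()) for y in (168,174,190)]
for y,q in v:print(y,q)
col=g[155:206,187:190].mean(1);i=np.flatnonzero(col>30);print("weight rows",155+i.min(),155+i.max(),plane("top",[[188,155+i.min()-.5],[188,155+i.max()+.5]],.017)[:,:2])
ee=[]
for y in(168,172,190,193):
    q=g[y];k=next(i for i in range(186,205) if q[i]>30>=q[i+1]);ee.append((k+(q[k]-30)/(q[k]-q[k+1]),y))
print("weight outer top edge",fit(plane("top",ee,.017)))
# side view: foot corners, wood mask extents near the lower edge and the weight
m=(s[...,2].astype(int)-s[...,0]>25)
for r in (120,130,140,150):
    i=[k for k in range(225,295) if m[r,k]];print(r,i[0],i[-1],s[r,222:240,2])
h=s.max(2)
for x in(238,250,266,280):print(x,h[146:176,x])
# arm clearance, change of other things between first and last picture
a=cv2.imread("pics/top0.png")
print("jar diff",np.abs(a[118:150,245:270].astype(int)-t[118:150,245:270]).mean())
```

```text
top back edge (array([0.5078, 0.233 ], dtype=float32), np.float32(0.49815965)) foot front (array([0.5293, 0.1668], dtype=float32), np.float32(-0.26962855))
horizontal back-top minus front-foot 0.06624742802615513 expected at 20deg 0.06632918177212338
168 [41. 50. 44. 49. 45. 45. 47. 43. 47. 49. 47. 45. 32. 18. 17. 12. 14.]
174 [55. 55. 52. 50. 41. 45. 47. 44. 37. 40. 46. 43. 30. 17. 14. 16. 16.]
190 [52. 43. 41. 43. 43. 43. 46. 48. 45. 42. 46. 42. 25. 19. 13. 16. 16.]
weight rows 164 194 [[0.5685 0.146 ]
 [0.4646 0.1434]]
weight outer top edge (array([0.5105, 0.1216], dtype=float32), np.float32(0.20387764))
120 262 294 [116  76  30  15   5  27  48  56  56  57  58  53  49  49  48  46  47  42]
130 264 282 [43 43 40 41 41 42 43 44 39 41 28  6  5  3  7  7 10  0]
140 280 294 [40 41 38 38 40 42 39 42 40 37 29  8  2  7  2  7 11 10]
150 291 294 [34 34 31 34 35 54 55 57 41 38 37 26 14  9 12 12  6  2]
238 [  6   5   5   3   8  13  10  10  25  46  58  43  19  21  27  75  89  49
  20  20  22  18  21  22  19  96 165 187 187 187]
250 [ 13   8   8   7   5  15  11  12  34  56  59  45  26  22  37  78  76  35
  22  22  21  22  23  22  34 136 190 190 190 191]
266 [ 35  37  38  35  25  13  10  20  32  46  44  38  37  35  27  12  13   9
  11  14  12  17  19  21 101 169 194 195 195 195]
280 [ 35  31  34  35  34  37  25  17  10  12   5   8   7  14  17  16  17  20
  23  18  18  18  21  47 119 156 158 158 161 162]
jar diff 3.21
```

Numeric checks agree: the tilt is about 20°, both parts are parallel to the toolbox to within half a degree, and the weight is against the foot and centred. Handing in.

```bash
python3 -c "
from station import *
print(sense()['time_s'],sense()['wrist_force'])
print(finish_job())"
```

```text
24.0 [-0.2617431 -0.3868966 -0.3461925]
the job is handed in; nothing more can be done
None
```

The drawer front is leaning against the toolbox with its framed face outwards, and the steel weight stands against the middle of its lower edge. I handed the job in at 24.0 s of the 54 s allowed.

**What I did:** I lifted the panel out of the rack by its top rim and stood it on the mat. I then opened the jaws to about 29 mm and walked the top back onto the toolbox between the fingers, so it never dropped. After releasing it, I crept the weight in until it touched the panel (about −3 N on the wrist), set it down, let go and backed away.

**Last checks, top camera:**

| Check | Measured |
|---|---|
| Panel tilt | about 20° (66.2 mm run against 66.3 mm expected) |
| Panel angle to world x (toolbox about 0.5°) | top edge 0.5°, foot line −0.3° |
| Panel middle across the mat | x about 0.515, against mat centre 0.515 |
| Weight middle | x about 0.517 |
| Weight's long side | worked out at y about 0.166, against the panel foot at 0.164–0.167 |
| Jar | appears unmoved |
| Robot | touching nothing |

**What disagreed or was not checked:**
- **Camera offset:** the side camera read about 4 mm lower in y than the top camera. I allowed for this by measuring relative to the mat edge.
- **Weight setting:** the panel foot may have been nudged by about 0.5 mm as the weight was set.
- **Final look:** the gripper blocked the side camera at the end and I had used all 12 picture views, so the last check relied on numbers only.

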